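# Roll a specimen vial onto the focus line

### The job

Bring the specimen lying on the inspection stand into focus: set a fingertip down slowly and lightly on top of the lying glass vial and push its top sideways so that the vial rolls along the stage towards the microscope, and leave it at rest lying along the engraved focus line, its axis right over the line, in front of the lens. Roll it from the top and under control - do not shove it from the side, flick it, pick it up or drag it. Keep the vial and the hand off the microscope and leave the other lab ware where it stands.

Things in the scene. Friction and masses are not known exactly. Their poses are not given: they have to be found in the camera images.
- vial: Closed glass vial lying on the stage, 0.03 kg: barrel 28 mm diameter, 44 mm long; narrower white cap (24 mm) at one end; 61 mm over all. Origin on the axis, mid-barrel, 14 mm above the stage. y = axis, to the cap (at y +24 to +39 mm); z is up at first and turns as it rolls. Pressed with 1 to 5 N it rolls without sliding, its axis moving half as far as the fingertip; let go slowly it stops within a few mm.
- focus_line (a point): Middle of the engraved focus line (white, 3 mm wide, 130 mm long) on the stage's surface, 24 mm above the bench. x points level along the stage to the lens, square to the line; y along the line; z up. The lens axis passes 14 mm above this point. Stage: fixed matt dark-grey plate, 130 mm wide, flat from x -130 to +60 mm. The vial starts 30 to 75 mm from the line at negative x, nearly parallel to it.
- microscope: Digital microscope, a black barrel fixed level in a clamp behind the stage. Given point: on the bench straight under the middle of the focus line, axes as the focus line's. The front of its nose (27 mm diameter) is at x = +75 mm; the barrel (34 mm) runs from x +100 to +188 mm, its axis 38 mm above the bench; the clamp's top is 61 mm above the bench.
- spare_vial: A second vial of the same kind, standing upright on the bench beside the stand, cap up, 61 mm tall. Not to be moved. Origin at the centre of its underside.
- dropper_bottle: A dropper bottle, 36 mm diameter and 82 mm tall, standing on the bench beside the stand. Not to be moved. Origin at the centre of its underside.
- petri_dish: A closed petri dish, 65 mm diameter and 14 mm high, on the bench on the other side of the stand. Not to be moved. Origin at the centre of its underside.
Not all that is in view belongs to the job. What is shaped like the vial but green or turquoise is not meant.

How it is judged:
By the outcome, as a careful person would: the job done as asked, in the order asked, and still so for the second after the job is handed in, with the robot touching nothing.
It also fails if it takes over 64 s, if anything falls off the work surface, if the arm or the gripper's body presses on something with over 40 N, if the wrist force passes 120 N, or if a joint passes its speed limit or range.

### The arm

A 7-joint arm with a two-finger parallel gripper is mounted at the origin on the work surface. World frame = base frame: x ahead of the robot, y to its left, z up, the work surface at z = 0. Lengths are in m, angles in rad, forces in N, time in s.
With the tool pointing down it reaches from about 0.4 to 0.925 m from the base axis. Payload 4.1 kg.
Tool frame: the origin (TCP) lies on the front face of the gripper's body, between the roots of the fingers; the fingertips stand 73 mm ahead of it and the grasp point (between the pads) lies 54 mm ahead of it; z points along the fingers, y is the direction in which the jaws open and shut (so a half turn about z gives the same grasp; the last joint's range is limited). The gripper opens to 85 mm and grips with 20 to 120 N. Pads are 22 mm wide; open, the fingers measure 114 mm over their backs; the gripper's body (76 mm by 85 mm) begins 54 mm behind the grasp point. The pads swing forward as they close: fully open they stand 13 mm farther back than shut.
Start: joints at [1.175, 0.398, 0.045, 1.537, -0.019, 1.207, -0.051], TCP at [0.19, -0.622, 0.304] pointing down, gripper open.
Joint ranges: [-2.82, 2.82], [-0.49, 2.23], [-1.37, 1.46], [0, 2.46], [-1.36, 4.5], [0.23, 2], [-2.94, 2.94]. Speed limits (rad/s): [2.57, 2.57, 3.14, 3.14, 3.14, 3.14, 3.14].

### API

Orientations are given as a unit quaternion [x, y, z, w].
In Python, from workcell import r gives the robot as it stands. The module is installed in compiled form; this text tells all that it offers.
- The arm moves only by the tool jog_arm, never from a script. Its arguments are lists of equal length, an entry for each row: "grip": the finger opening in mm, from 0 to 85.4; "offset": the shift along the tool's x, y, z normalised to -1 to 1, where 1 is 150 mm, a list of three; "twist": the turn about the tool's z normalised to -1 to 1, where 1 is 180 degrees. A call has 1 to 12 rows; each row is the pose to reach, as a shift and turn from the pose measured when the call began, along the tool's axes at that moment, turning the shorter way round; what a row does not reach only later rows make up. A row lasts 1/8 s, in which the tool goes at most 62.5 mm and 10.7 degrees, less where a joint would pass 70% of its speed; a pose out of reach is approached as far as the arm can. A call with a number of a shift or a turn outside -1 to 1 is refused whole. A call with a gripper value outside its range is refused whole. The fingers move at their own pace and stop on an object; "grip_force" is the grip in N (left out, the last holds). Time passes only in rows, so rows that repeat a pose let the fingers close. It gives the time, the measured TCP pose, the force and the opening at its end, in the units of the state.
- r.get_obs(): the state, without advancing time (a new reading comes with each control period).
- r.get_image(name): name is "scene" or "side" or "wrist"; returns (picture, depth): 480x640x3 uint8, red, green, blue; 480x640 float32, m along the optical axis (not along the pixel's ray), 0 where there is no reading.
- r.camera_params(name): a dict with "fx", "fy", "cx", "cy" (pixels), "pose" (4x4, takes a point from camera to world coordinates). Camera axes: x right, y up, looking along -z (the intrinsics and any distortion apply to the point x, -y, -z); pixel columns grow to the right and rows downward; lengths in m; the calibration is good to about 2 mm. A picture is of the moment at which its call begins: read the wrist's pose just before it. camera_params takes no time and is no camera call; for the wrist camera it gives the pose at the moment of the call.
- r.job_done(): hands the job in, once; it reports no verdict.
The state is a dict: "clock": time; "joint_pos": joint angles; "joint_velocities": joint speeds; "joint_efforts": joint torques, N m; "tool_pos": TCP position; "ee_rot": TCP orientation; "force": force on the tool from outside, world axes, zero at the start; "ft_torque": the same for the moment, N m; "width": finger opening in m.
Only numpy, scipy, OpenCV 4.12 (cv2) and the standard library are available. Lean on these libraries where they do the work, as an engineer would, in place of code of your own. Each camera call takes 0.05 s, during which the arm holds its last target.

## Working session

There is one attempt and no reset: what is moved stays moved. The work goes in short steps, Python scripts to look and compute and a tool call to move; the robot and the scene stay as the last step left them, time stands still between calls to the robot, and variables do not carry over. Pictures are saved under pics/ and viewed, and the job is handed in when it is done.

Besides the shell and the picture viewer there is one more tool, called after "Call:" as name(argument=value, ...), one argument or row to a line, values as JSON. jog_arm: Moves the arm, as the interface text tells. Its arguments: {"type":"object","properties":{"grip":{"type":"array"},"offset":{"type":"array"},"twist":{"type":"array"},"grip_force":{"type":"number"}},"required":["grip","offset","twist"]}

```bash
mkdir -p pics
python3 - <<'E'
from workcell import r
import cv2,numpy as np
o=r.get_obs();print({k:np.round(v,3) for k,v in o.items()})
for n in ("scene","side","wrist"):
    p=r.camera_params(n);print(n,{k:np.round(v,3) for k,v in p.items()})
    im,d=r.get_image(n);cv2.imwrite(f"pics/{n}0.png",im[:,:,::-1]);np.savez(f"{n}0.npz",im=im,d=d,P=p["pose"],K=[p[k] for k in("fx","fy","cx","cy")])
E
```

```text
{'clock': np.float64(0.0), 'joint_pos': array([ 1.175,  0.399,  0.045,  1.538, -0.019,  1.207, -0.051]), 'joint_velocities': array([ 0.001,  0.   ,  0.   ,  0.   , -0.001,  0.001, -0.001]), 'joint_efforts': array([-1.0000e-03, -4.7512e+01,  1.3640e+00, -2.5422e+01,  1.2000e-02,
        9.0000e-03,  0.0000e+00]), 'tool_pos': array([ 0.19 , -0.621,  0.303]), 'ee_rot': array([ 0.989,  0.148, -0.   , -0.001]), 'force': array([ 0.856,  0.066, -0.161]), 'ft_torque': array([-0.038, -0.005,  0.019]), 'width': np.float64(0.085)}
scene {'fx': np.float64(623.798), 'fy': np.float64(623.798), 'cx': np.float64(316.687), 'cy': np.float64(237.124), 'pose': array([[-0.478, -0.584,  0.657,  1.15 ],
       [ 0.879, -0.321,  0.354,  0.416],
       [ 0.004,  0.746,  0.666,  0.679],
       [ 0.   ,  0.   ,  0.   ,  1.   ]])}
side {'fx': np.float64(442.55), 'fy': np.float64(442.55), 'cx': np.float64(320.6), 'cy': np.float64(246.789), 'pose': array([[-0.856,  0.263, -0.444,  0.243],
       [-0.516, -0.474,  0.714,  0.526],
       [-0.023,  0.84 ,  0.542,  0.408],
       [ 0.   ,  0.   ,  0.   ,  1.   ]])}
wrist {'fx': np.float64(405.866), 'fy': np.float64(405.866), 'cx': np.float64(319.601), 'cy': np.float64(234.002), 'pose': array([[ 0.292,  0.904,  0.313,  0.27 ],
       [-0.956,  0.276,  0.096, -0.596],
       [-0.   , -0.327,  0.945,  0.372],
       [ 0.   ,  0.   ,  0.   ,  1.   ]])}
```

View pics/scene0.png

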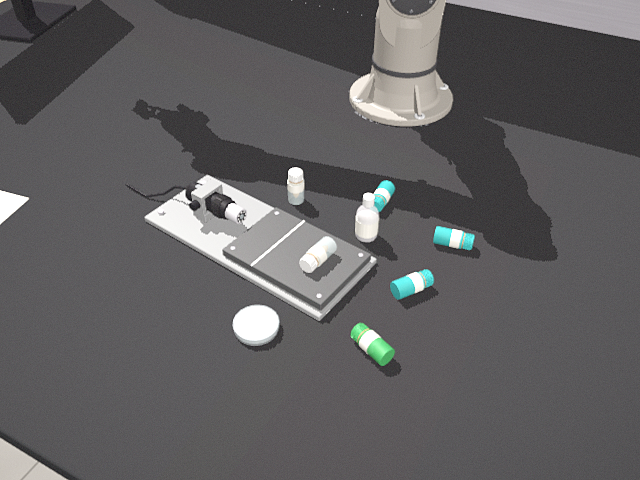

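View pics/side0.png

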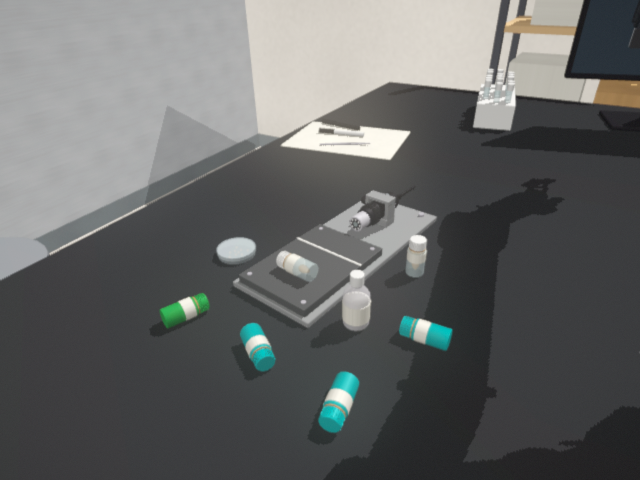

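View pics/wrist0.png

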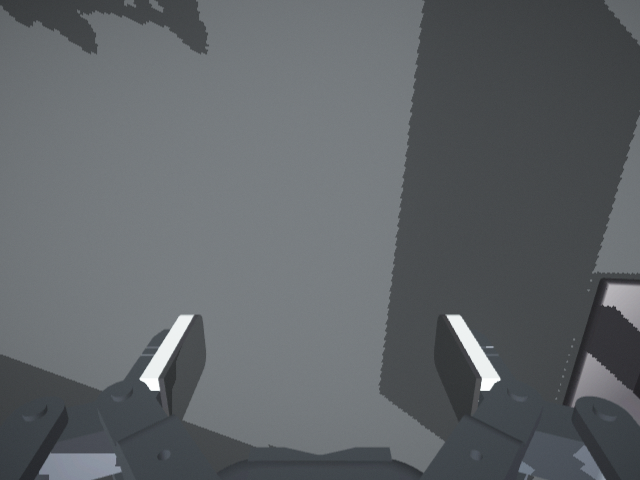

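Scene view: the line runs from about (252,263) to (304,222), with the vial at about (318,254) and its cap at (307,263). In the side view the line is (298,238)–(361,263) and the vial is at (297,265).

```bash
cat > h.py <<'E'
import numpy as np,cv2
def ray(P,K,u,v):
    d=np.array([(u-K[2])/K[0],-(v-K[3])/K[1],-1.]);return P[:3,3],P[:3,:3]@d
def onz(P,K,u,v,z):
    c,d=ray(P,K,u,v);return c+d*(z-c[2])/d[2]
def proj(P,K,X):
    q=P[:3,:3].T@(np.asarray(X)-P[:3,3]);return K[2]+K[0]*q[0]/-q[2],K[3]-K[1]*q[1]/-q[2]
def tri(a,b):
    A=[];B=[]
    for c,d in(a,b):
        d=d/np.linalg.norm(d);M=np.eye(3)-np.outer(d,d);A.append(M);B.append(M@c)
    return np.linalg.lstsq(np.vstack(A),np.hstack(B),rcond=None)[0]
E
python3 - <<'E'
from h import *
for n,(l1,l2),(cap,base) in (("scene",((252,263),(304,222)),((307,263),(330,246))),("side",((361,263),(298,238)),((283,260),(311,270)))):
    D=np.load(n+"0.npz");P,K=D["P"],D["K"]
    print(n,[np.round(onz(P,K,*p,.024),4) for p in(l1,l2)],[np.round(onz(P,K,*p,.038),4) for p in(cap,base)])
    im=D["im"][:,:,::-1]
    c=(270,240) if n=="scene" else (320,250)
    x,y=c; cr=im[y-60:y+60,x-80:x+100];cv2.imwrite(f"pics/{n}0z.png",cv2.resize(cr,None,fx=4.4,fy=4.4,interpolation=cv2.INTER_CUBIC))
E
```

```text
scene [array([0.6027, 0.0109, 0.024 ]), array([0.482 , 0.0327, 0.024 ])] [array([0.5754, 0.0906, 0.038 ]), array([0.5262, 0.1031, 0.038 ])]
side [array([0.4813, 0.0284, 0.024 ]), array([0.6047, 0.0144, 0.024 ])] [array([0.5767, 0.0957, 0.038 ]), array([0.527 , 0.0969, 0.038 ])]
```

View pics/scene0z.png

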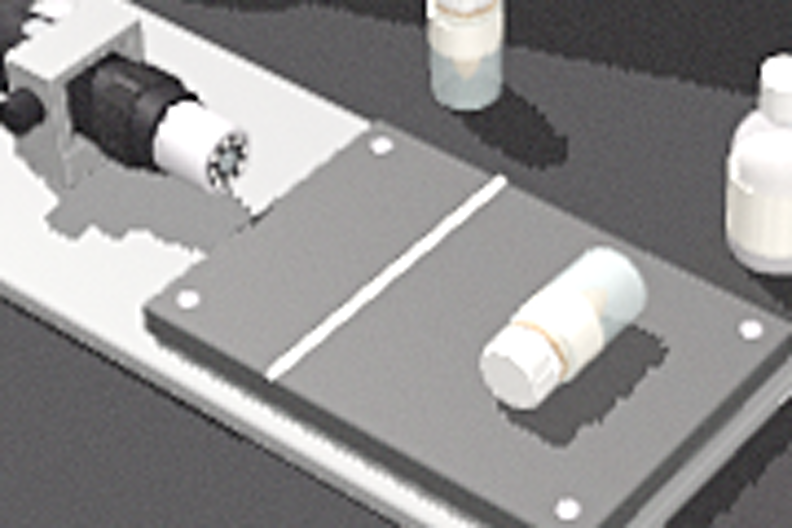

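View pics/side0z.png

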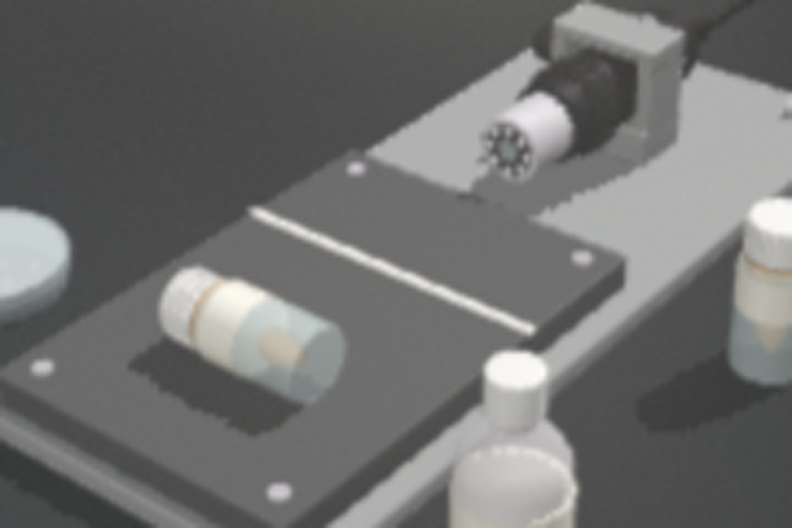

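Call:
jog_arm(
  grip=[0, 0, 0, 0],
  offset=[
    [0.4, -0.2, 0],
    [0.8, -0.4, 0],
    [1, -0.6, 0],
    [1, -0.6, 0],
  ],
  twist=[0.05, 0.1, 0.14, 0.14],
  grip_force=20,
)

```text
clock: 0.65
tool_pos: [0.3111, -0.487, 0.303]
ee_rot: [0.998, -0.067, 0.0, -0.002]
force: [-0.5, -0.7, 0.4]
width: 0.0121
```

Call:
jog_arm(
  grip=[0, 0, 0, 0],
  offset=[
    [0.2, -0.35, 0],
    [0.4, -0.7, 0],
    [0.5, -1, 0],
    [0.5, -1, 0],
  ],
  twist=[0, 0, 0, 0],
)

```text
clock: 1.15
tool_pos: [0.4076, -0.3452, 0.3036]
ee_rot: [0.998, -0.063, 0.001, -0.003]
force: [0.5, -0.7, -0.2]
width: -0.0001
```

Call:
jog_arm(
  grip=[0, 0, 0, 0],
  offset=[
    [0.07, -0.35, 0],
    [0.15, -0.7, 0],
    [0.2, -1, 0],
    [0.2, -1, 0],
  ],
  twist=[0, 0, 0, 0],
)

```text
clock: 1.65
tool_pos: [0.4572, -0.1983, 0.3045]
ee_rot: [0.998, -0.061, 0.001, -0.003]
force: [-0.7, -1.1, -0.2]
width: 0.0001
```

Call:
jog_arm(
  grip=[0, 0, 0, 0],
  offset=[
    [0, -0.35, 0],
    [0, -0.7, 0],
    [0, -1, 0],
    [0, -1, 0],
  ],
  twist=[0, 0, 0, 0],
)

```text
clock: 2.15
tool_pos: [0.4759, -0.0482, 0.3055]
ee_rot: [0.998, -0.059, 0.001, -0.003]
force: [-0.4, -0.8, -0.1]
width: -0.0003
```

Call:
jog_arm(
  grip=[0, 0, 0, 0],
  offset=[
    [0, -0.35, 0],
    [0, -0.7, 0],
    [0, -0.9, 0],
    [0, -0.9, 0],
  ],
  twist=[0, 0, 0, 0],
)

```text
clock: 2.65
tool_pos: [0.4926, 0.0855, 0.3063]
ee_rot: [0.998, -0.058, 0.001, -0.003]
force: [-0.2, -0.6, -0.3]
width: -0.0001
```

```bash
cat > snap.py <<'E'
import sys
from workcell import r
from h import *
def snap(n,tag):
    p=r.camera_params(n);im,d=r.get_image(n)
    cv2.imwrite(f"pics/{n}{tag}.png",im[:,:,::-1]);np.savez(f"{n}{tag}.npz",im=im,d=d,P=p["pose"],K=[p[k] for k in("fx","fy","cx","cy")])
if __name__=="__main__":
    o=r.get_obs();print(o["clock"],np.round(o["tool_pos"],4),np.round(o["ee_rot"],4),np.round(o["force"],2))
    for n in sys.argv[2:]: snap(n,sys.argv[1])
E
python3 snap.py 1 wrist
```

```text
2.65 [0.4926 0.0855 0.3063] [ 0.9983 -0.0585  0.0011 -0.0031] [-0.21 -0.6  -0.26]
```

View pics/wrist1.png

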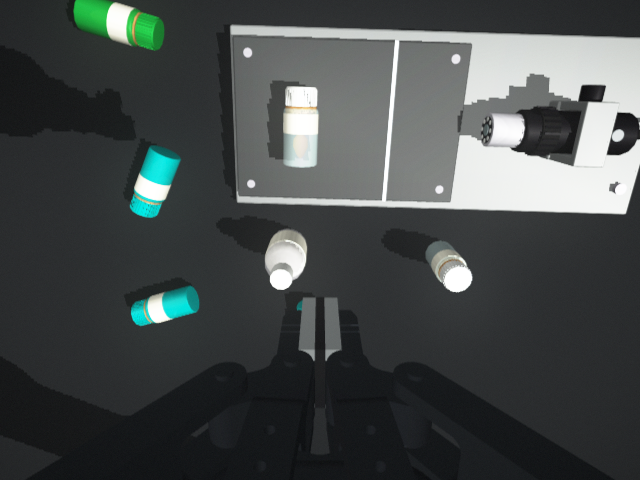

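The wrist view shows the focus line from (397,40) to (385,201). The vial lies at about (300,126), cap up at (301,96), with the microscope nose at (483,130).

```bash
cat > meas.py <<'E'
import sys
from h import *
def line_fit(im,P,K,box):
    x0,x1,y0,y1=box; g=im[y0:y1,x0:x1].astype(int)
    m=(g.min(2)>150).astype(np.uint8)
    pts=[]
    for v in range(y1-y0):
        u=np.flatnonzero(m[v]); 
        if 1<=len(u)<=8: 
            w=g[v].sum(1)-g[v].sum(1).min(); s=slice(max(u[0]-2,0),u[-1]+3); ww=w[s]; pts.append(((np.arange(x1-x0)[s]*ww).sum()/ww.sum()+x0,v+y0))
    return np.array(pts)
if __name__=="__main__":
    tag=sys.argv[1]; D=np.load(f"wrist{tag}.npz");im,P,K=D["im"],D["P"],D["K"]
    lb=list(map(int,sys.argv[2].split(',')));vb=list(map(int,sys.argv[3].split(',')))
    pts=line_fit(im,P,K,lb);W=np.array([onz(P,K,u,v,.024) for u,v in pts])
    vx,vy,x,y=cv2.fitLine(W[:,:2].astype(np.float32),cv2.DIST_HUBER,0,1e-5,1e-5).ravel()
    e=np.array([vx,vy])*np.sign(vx); c=np.array([x,y]);t=(W[:,:2]-c)@e
    a,b=c+e*t.min(),c+e*t.max();mid=(a+b)/2
    nx=np.array([e[1],-e[0]]) # towards lens (-y)
    print("line ends",a,b,"mid",mid,"ang",np.degrees(np.arctan2(*e[::-1])),"len",t.max()-t.min(),"lens dir",nx)
    x0,x1,y0,y1=vb;g=im[y0:y1,x0:x1].astype(int)
    L=[]
    for v in range(y0,y1):
        row=im[v].astype(int); bg=np.median(im[y0:y1,x0:x1].reshape(-1,3).astype(int)[:50],0)
        d=np.abs(row[x0:x1]-bg).sum(1)*(row[x0:x1].sum(1)>bg.sum())
        u=np.flatnonzero(d>60)
        if len(u)>15: L.append((v,u[0]+x0-.5,u[-1]+x0+.5))
    L=np.array(L)
    print("rows",L[0,0],L[-1,0])
    C=[]
    for v,l,r_ in L[2:-2]:
        C.append([*onz(P,K,(l+r_)/2,v,.038)[:2],r_-l])
    C=np.array(C)
    Q=(C[:,:2]-mid)
    X=Q@nx;Y=Q@e
    wide=C[:,2]>0
    p=np.polyfit(Y[wide],X[wide],1)
    print("widths",L[::6,2]-L[::6,1])
    print("Y range mm",Y.min()*1e3,Y.max()*1e3,"X at ends",np.polyval(p,[Y.min(),Y.mean(),Y.max()])*1e3,"yaw deg (dX/dY)",np.degrees(np.arctan(p[0])))
    print("vial mid-ish world",mid+nx*np.polyval(p,Y.mean())+e*Y.mean())
E
python3 meas.py 1 375,410,44,198 270,335,82,172
python3 - <<'E'
import cv2
im=cv2.imread('pics/wrist1.png')[30:215,225:475];cv2.imwrite('pics/w1z.png',cv2.resize(im,None,fx=3.1,fy=3.1,interpolation=cv2.INTER_CUBIC))
E
```

```text
line ends [0.48359301 0.03071233] [0.60601205 0.01266893] mid [0.54480253 0.02169063] ang -8.384485 len 0.1237416115242792 lens dir [-0.14581516 -0.9893119 ]
rows 82.0 171.0
widths [65. 50. 65. 50. 49. 52. 52. 52. 52. 52. 52. 52. 52. 65. 65.]
Y range mm -36.67310816326042 30.166930653376827 X at ends [-69.563961   -68.49469881 -67.46815337] yaw deg (dX/dY) 1.7959535045616888
vial mid-ish world [0.55224566 0.08982828]
```

View pics/w1z.png

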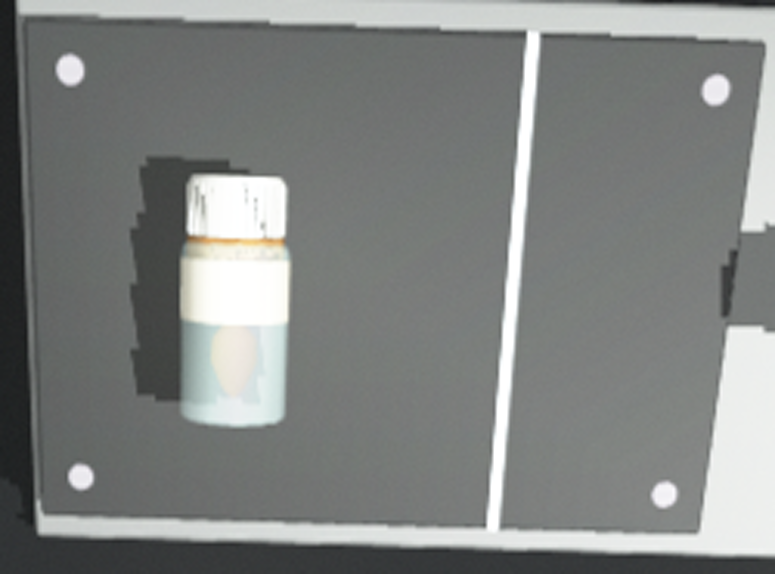

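```bash
sed -i 's/bg=np.median.*$/bg=np.median(im[y0:y1,x1-12:x1].reshape(-1,3).astype(int),0)/; s/d=np.abs.*$/d=row[x0:x1].sum(1)-bg.sum()/; s/d>60/d>75/' meas.py
sed -i 's/u=np.flatnonzero(d>75)/u=np.flatnonzero(d>75)/' meas.py
python3 meas.py 1 375,410,44,198 270,345,80,172
```

```text
line ends [0.48359301 0.03071233] [0.60601205 0.01266893] mid [0.54480253 0.02169063] ang -8.384485 len 0.1237416115242792 lens dir [-0.14581516 -0.9893119 ]
rows 87.0 166.0
widths [29. 33. 33. 31. 32. 35. 36. 36. 32. 32. 32. 32. 33. 30.]
Y range mm -32.548088931662676 26.13116388577685 X at ends [-73.52219783 -73.70916928 -73.88906274] yaw deg (dX/dY) -0.35821071386101083
vial mid-ish world [0.55293628 0.09499729]
```

Run:
```python
from h import *
D=np.load("wrist1.npz");im,d,P,K=D["im"],D["d"],D["P"],D["K"]
cv2.imwrite("pics/tipz.png",cv2.resize(im[285:375,260:380,::-1],None,fx=6,fy=6,interpolation=cv2.INTER_NEAREST))
np.set_printoptions(linewidth=250,precision=3)
from workcell import r
o=r.get_obs();T=o["tool_pos"]
from scipy.spatial.transform import Rotation as R
Rt=R.from_quat(o["ee_rot"]).as_matrix()
for v in (296,298,300,305,315,330,345):
    out=[]
    for u in range(276,364,3):
        z=d[v,u]; c,dr=ray(P,K,u,v); p=Rt.T@(c+dr*z-T); out.append((u,*np.round(p*1e3).astype(int)) if z>0 and p[2]<.12 else None)
    print(v,[x for x in out if x])
```

```text
296 []
298 [(303, np.int64(10), np.int64(-8), np.int64(68)), (306, np.int64(11), np.int64(-7), np.int64(67)), (309, np.int64(10), np.int64(-6), np.int64(68)), (312, np.int64(9), np.int64(-5), np.int64(70)), (315, np.int64(9), np.int64(-4), np.int64(70)), (318, np.int64(9), np.int64(-3), np.int64(70)), (321, np.int64(10), np.int64(-1), np.int64(69)), (324, np.int64(10), np.int64(0), np.int64(69)), (327, np.int64(10), np.int64(1), np.int64(68)), (330, np.int64(10), np.int64(2), np.int64(69)), (333, np.int64(10), np.int64(3), np.int64(70)), (336, np.int64(10), np.int64(4), np.int64(69))]
300 [(303, np.int64(10), np.int64(-8), np.int64(67)), (306, np.int64(10), np.int64(-7), np.int64(68)), (309, np.int64(10), np.int64(-6), np.int64(67)), (312, np.int64(9), np.int64(-5), np.int64(68)), (315, np.int64(9), np.int64(-4), np.int64(68)), (318, np.int64(10), np.int64(-3), np.int64(67)), (321, np.int64(10), np.int64(-1), np.int64(67)), (324, np.int64(10), np.int64(0), np.int64(66)), (327, np.int64(10), np.int64(1), np.int64(67)), (330, np.int64(10), np.int64(2), np.int64(67)), (333, np.int64(10)
[... 3698 characters left out ...]
10), np.int64(-2), np.int64(38)), (321, np.int64(9), np.int64(-2), np.int64(39)), (324, np.int64(10), np.int64(-1), np.int64(38)), (327, np.int64(9), np.int64(0), np.int64(39)), (330, np.int64(10), np.int64(1), np.int64(38)), (333, np.int64(10), np.int64(2), np.int64(38)), (336, np.int64(10), np.int64(3), np.int64(38)), (339, np.int64(10), np.int64(4), np.int64(38)), (342, np.int64(6), np.int64(5), np.int64(45)), (345, np.int64(6), np.int64(6), np.int64(43)), (348, np.int64(6), np.int64(7), np.int64(44)), (351, np.int64(6), np.int64(8), np.int64(43)), (354, np.int64(6), np.int64(9), np.int64(45)), (357, np.int64(6), np.int64(10), np.int64(45)), (360, np.int64(7), np.int64(11), np.int64(43))]
```

View pics/tipz.png

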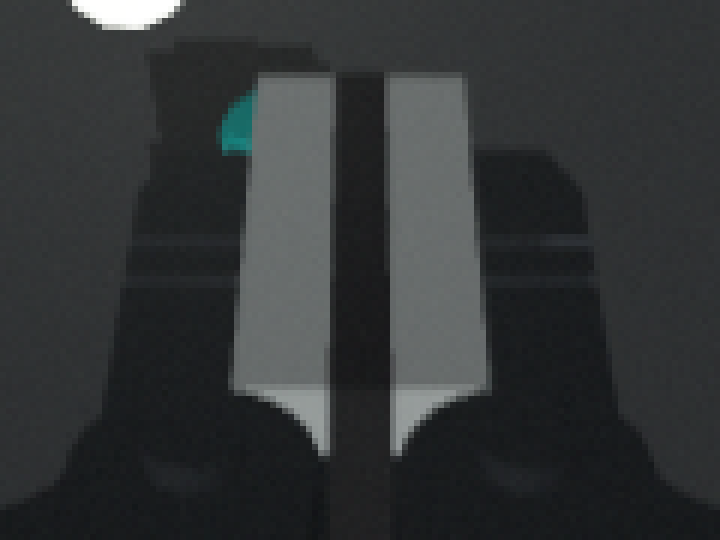

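The closed fingertip is about 13 mm along tool y and 22 mm along tool x. I'll turn the tool so its x points at the lens, which gives longer strokes.

Run:
```python
from workcell import r
import numpy as np
o=r.get_obs();print(np.round(o["joint_pos"],3))
from scipy.spatial.transform import Rotation as R
print(R.from_quat(o["ee_rot"]).as_matrix().round(4))
```

```text
[ 0.123  0.141 -0.413  1.877  0.058  1.132 -2.001]
[[ 0.9928 -0.1195  0.0021]
 [-0.1195 -0.9928  0.0049]
 [ 0.0015 -0.0051 -1.    ]]
```

Call:
jog_arm(
  grip=[0, 0, 0, 0, 0, 0, 0, 0, 0, 0, 0],
  offset=[
    [0.03, -0.02, 0.1],
    [0.06, -0.04, 0.2],
    [0.1, -0.06, 0.3],
    [0.14, -0.08, 0.4],
    [0.18, -0.1, 0.5],
    [0.22, -0.12, 0.6],
    [0.27, -0.14, 0.7],
    [0.3, -0.16, 0.8],
    [0.33, -0.168, 0.9],
    [0.331, -0.168, 0.9],
    [0.331, -0.168, 0.9],
  ],
  twist=[-0.055, -0.11, -0.165, -0.22, -0.275, -0.33, -0.385, -0.44, -0.4915, -0.4915, -0.4915],
)

```text
clock: 4.08
tool_pos: [0.5455, 0.1014, 0.1715]
ee_rot: [0.759, 0.652, 0.002, -0.001]
force: [0.0, -0.0, -0.4]
width: 0.0
```

```bash
python3 snap.py 2 wrist scene
python3 - <<'E'
from workcell import r
import numpy as np
o=r.get_obs();print(np.round(o["joint_pos"],3))
from scipy.spatial.transform import Rotation as R
print(R.from_quat(o["ee_rot"]).as_matrix().round(4))
import cv2
im=cv2.imread('pics/scene2.png')[160:300,230:390];cv2.imwrite('pics/s2z.png',cv2.resize(im,None,fx=4,fy=4,interpolation=cv2.INTER_CUBIC))
E
```

```text
4.075 [0.5455 0.1014 0.1715] [ 7.586e-01  6.516e-01  2.200e-03 -7.000e-04] [ 0.03 -0.02 -0.41]
[ 0.226  0.422 -0.606  1.891  0.295  0.914 -0.669]
[[ 0.1486  0.9889  0.0033]
 [ 0.9889 -0.1486  0.0043]
 [ 0.0047  0.0026 -1.    ]]
```

View pics/wrist2.png

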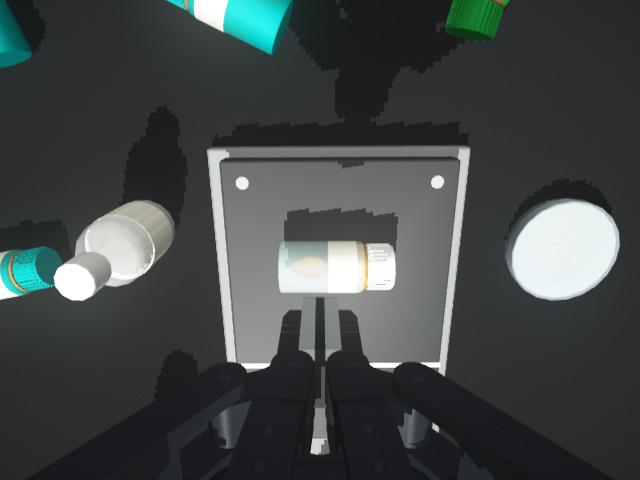

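View pics/s2z.png

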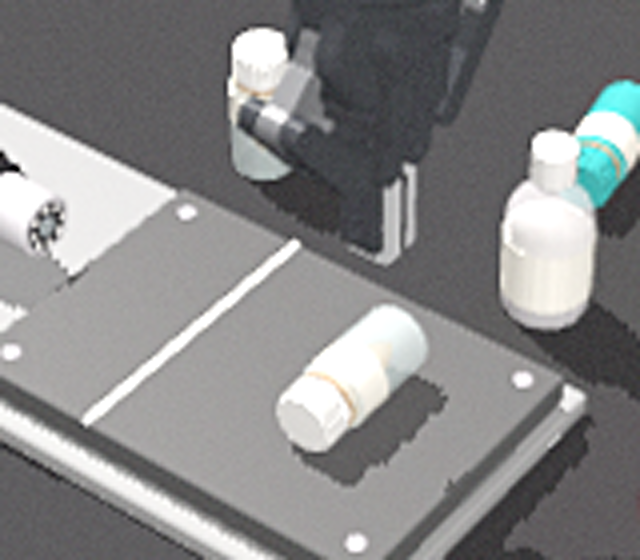

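Run:
```python
from h import *
from workcell import r
from scipy.spatial.transform import Rotation as R
o=r.get_obs();T=o["tool_pos"];Rt=R.from_quat(o["ee_rot"]).as_matrix()
S=np.load("scene2.npz");P,K=S["P"],S["K"]
for dx in(-11,11):
  for dy in(-6.5,6.5):
    u,v=proj(P,K,T+Rt@np.array([dx/1e3,dy/1e3,.073]));print(dx,dy,"zoom px",(u-230)*4,(v-160)*4)
# vial in wrist2
D=np.load("wrist2.npz");im,P,K=D["im"],D["P"],D["K"]
g=im.sum(2).astype(int)
for u in (290,305,320,335,350):
    col=g[200:300,u];print(u,col[25:60:1] if u==320 else '')
    e=np.flatnonzero(col>330)+200;print(e[0],e[-1])
mid=np.array([.5448,.02169]);nx=np.array([-.1458,-.9893]);ee=np.array([.9893,-.1458])
for v in (240.5,292.5):
    w=onz(P,K,320,v,.038);print(((w[:2]-mid)@nx)*1e3)
tip=T+Rt@[0,0,.073];print("tip",tip,((tip[:2]-mid)@nx)*1e3,((tip[:2]-mid)@ee)*1e3)
# exact tangent: axis z=.038,r=.014
def axisX(vt,vb):
    c,_=ray(P,K,320,240);cx=(c[:2]-mid)@nx;h=c[2]-.038
    a=[]
    for v in(vt,vb):
        d=onz(P,K,320,v,.038);a.append(np.arctan2((d[:2]-mid)@nx-cx,h))
    return (cx+h*np.tan(np.mean(a)))*1e3
print("axis X",axisX(240.5,293.5))
```

```text
-11 -6.5 zoom px 363.33507420340493 229.57699144955382
-11 6.5 zoom px 341.6313335399184 248.0151742061148
11 -6.5 zoom px 412.57531292702174 253.33782252754168
11 6.5 zoom px 391.06149503587994 272.1912857687147
290 
200 299
305 
200 299
320 [200 202 206 202 210 202 208 212 212 211 211 212 212 213 215 225 305 369
 389 407 429 438 444 449 455 466 476 490 502 508 521 534 555 590 615]
200 296
335 
200 299
350 
200 299
-89.9729008692366
-59.20707108011614
tip [0.54574498 0.10277854 0.09900288] -80.35867121877374 -10.887845547441234
axis X -74.72443291635881
```

Call:
jog_arm(
  grip=[0, 0, 0, 0, 0],
  offset=[
    [0.013, 0, 0.07],
    [0.013, 0, 0.14],
    [0.013, 0, 0.2],
    [0.013, 0, 0.25],
    [0.013, 0, 0.27],
  ],
  twist=[0, 0, 0, 0, 0],
)

```text
clock: 4.8
tool_pos: [0.5456, 0.1046, 0.1307]
ee_rot: [0.758, 0.652, 0.002, -0.001]
force: [0.1, -1.2, -0.3]
width: -0.0002
```

Call:
jog_arm(
  grip=[0, 0, 0, 0],
  offset=[
    [0, 0, 0.007],
    [0, 0, 0.014],
    [0, 0, 0.02],
    [0, 0, 0.02],
  ],
  twist=[0, 0, 0, 0],
)

```text
clock: 5.3
tool_pos: [0.5457, 0.1046, 0.1278]
ee_rot: [0.758, 0.652, 0.002, -0.001]
force: [0.6, 0.1, 0.0]
width: -0.0
```

Call:
jog_arm(
  grip=[0, 0, 0, 0],
  offset=[
    [0, 0, 0.004],
    [0, 0, 0.008],
    [0, 0, 0.012],
    [0, 0, 0.012],
  ],
  twist=[0, 0, 0, 0],
)

```text
clock: 5.8
tool_pos: [0.5456, 0.1046, 0.126]
ee_rot: [0.758, 0.652, 0.002, -0.001]
force: [-0.7, -0.3, -0.8]
width: 0.0002
```

Call:
jog_arm(
  grip=[0, 0],
  offset=[
    [0, 0, 0.004],
    [0, 0, 0.004],
  ],
  twist=[0, 0],
)

```text
clock: 6.05
tool_pos: [0.5456, 0.1046, 0.1253]
ee_rot: [0.758, 0.652, 0.002, -0.001]
force: [-0.2, -0.0, 0.8]
width: 0.0001
```

Call:
jog_arm(
  grip=[0, 0],
  offset=[
    [0, 0, 0.003],
    [0, 0, 0.003],
  ],
  twist=[0, 0],
)

```text
clock: 6.3
tool_pos: [0.5456, 0.1045, 0.1248]
ee_rot: [0.758, 0.652, 0.002, -0.001]
force: [0.1, 0.7, -0.1]
width: 0.0
```

Call:
jog_arm(
  grip=[0, 0],
  offset=[
    [0, 0, 0.003],
    [0, 0, 0.003],
  ],
  twist=[0, 0],
)

```text
clock: 6.55
tool_pos: [0.5457, 0.1047, 0.1246]
ee_rot: [0.758, 0.653, 0.002, -0.001]
force: [-1.3, -0.9, 2.7]
width: -0.0001
```

Call:
jog_arm(
  grip=[0, 0],
  offset=[
    [0, 0, 0.003],
    [0, 0, 0.003],
  ],
  twist=[0, 0],
)

```text
clock: 6.8
tool_pos: [0.5458, 0.105, 0.1246]
ee_rot: [0.758, 0.653, 0.002, -0.001]
force: [-1.1, 0.9, 4.9]
width: -0.0003
```

Call:
jog_arm(
  grip=[0, 0, 0, 0, 0, 0, 0, 0, 0, 0, 0, 0],
  offset=[
    [-0.008, 0, 0.002],
    [-0.025, 0, 0.0019],
    [-0.045, 0, 0.0018],
    [-0.067, 0, 0.0017],
    [-0.09, 0, 0.0016],
    [-0.112, 0, 0.0015],
    [-0.134, 0, 0.0014],
    [-0.156, 0, 0.0013],
    [-0.175, 0, 0.0012],
    [-0.188, 0, 0.0011],
    [-0.197, 0, 0.001],
    [-0.2, 0, 0.001],
  ],
  twist=[0, 0, 0, 0, 0, 0, 0, 0, 0, 0, 0, 0],
)

```text
clock: 8.3
tool_pos: [0.5413, 0.0754, 0.1245]
ee_rot: [0.758, 0.653, 0.003, -0.001]
force: [-1.7, 0.4, 4.5]
width: -0.0
```

```bash
python3 snap.py 3 wrist side
```

```text
8.3 [0.5413 0.0754 0.1245] [ 0.7577  0.6525  0.0025 -0.0008] [-1.71  0.43  4.47]
```

View pics/wrist3.png

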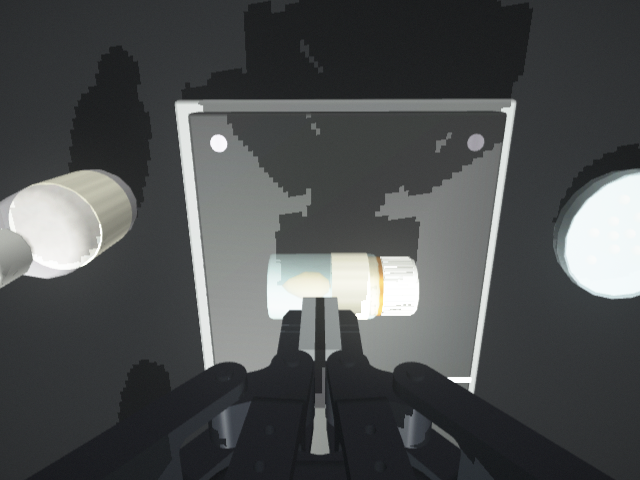

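View pics/side3.png

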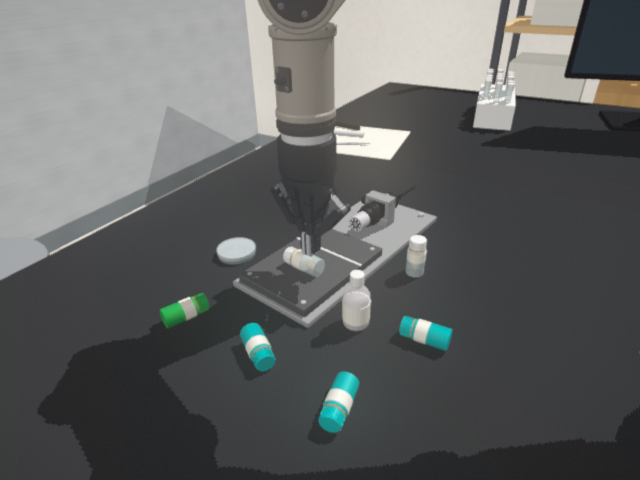

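The vial rolled as planned: in the wrist view its barrel sits at (268–375, 255–318), with the tip in contact on its front half. Next I lift gently and re-index.

Call:
jog_arm(
  grip=[0, 0, 0, 0, 0, 0],
  offset=[
    [0, 0, -0.001],
    [0, 0, -0.004],
    [0, 0, -0.01],
    [0, 0, -0.02],
    [0, 0, -0.04],
    [0, 0, -0.05],
  ],
  twist=[0, 0, 0, 0, 0, 0],
)

```text
clock: 9.15
tool_pos: [0.5415, 0.0754, 0.1323]
ee_rot: [0.758, 0.653, 0.003, -0.001]
force: [0.5, -0.1, 0.3]
width: -0.0
```

```bash
python3 snap.py 4 wrist
cat > wm.py <<'E'
import sys
from h import *
from workcell import r
from scipy.spatial.transform import Rotation as R
# vial in wrist view: args tag u1,u2 (columns left and right of finger), v-range
tag=sys.argv[1];v0,v1=map(int,sys.argv[2].split(','))
us=list(map(int,sys.argv[3].split(',')))
D=np.load(f"wrist{tag}.npz");im,P,K=D["im"],D["P"],D["K"];g=cv2.GaussianBlur(im,(3,3),0).sum(2).astype(int)
o=r.get_obs();T=o["tool_pos"];Rt=R.from_quat(o["ee_rot"]).as_matrix()
mid=np.array([.5448,.02169]);nx=np.array([-.1458,-.9893]);ee=np.array([.9893,-.1458])
tip=T+Rt@[0,0,.073]
print("tip X,Y,z mm",((tip[:2]-mid)@nx)*1e3,((tip[:2]-mid)@ee)*1e3,tip[2]*1e3)
res=[]
for u in us:
    e=np.gradient(g[v0:v1,u].astype(float)); a=v0+np.argmax(e);b=v0+np.argmin(e)
    c=P[:3,3];cx=(c[:2]-mid)@nx;h=c[2]-.038
    an=[];Y=[]
    for v in(a,b):
        w=onz(P,K,u,v,.038)[:2]-mid;an.append(np.arctan2(w@nx-cx,h));Y.append(w@ee)
    rr=(c[2]-.038)
    X=cx+h*np.tan(np.mean(an));dist=np.hypot(X-cx,h);rad=dist*np.sin(abs(an[0]-an[1])/2)
    print(u,"rows",a,b,"X %.1f Y %.1f radius %.1f"%(X*1e3,np.mean(Y)*1e3,rad*1e3));res.append((X,np.mean(Y)))
E
python3 wm.py 4 200,340 275,282,345,350,355,385,395,405
```

```text
9.15 [0.5415 0.0754 0.1323] [ 7.577e-01  6.526e-01  2.700e-03 -7.000e-04] [ 0.47 -0.15  0.31]
tip X,Y,z mm -53.07129148201359 -10.845657087599253 59.44544321907658
275 rows 247 310 X -60.2 Y -31.5 radius 13.8
282 rows 247 310 X -60.2 Y -28.4 radius 13.8
345 rows 247 310 X -60.1 Y -0.5 radius 13.8
350 rows 247 310 X -60.1 Y 1.7 radius 13.8
355 rows 247 311 X -59.8 Y 4.0 radius 14.1
385 rows 250 307 X -60.0 Y 17.3 radius 12.5
395 rows 250 307 X -60.0 Y 21.7 radius 12.5
405 rows 250 307 X -59.9 Y 26.2 radius 12.5
```

View pics/wrist4.png

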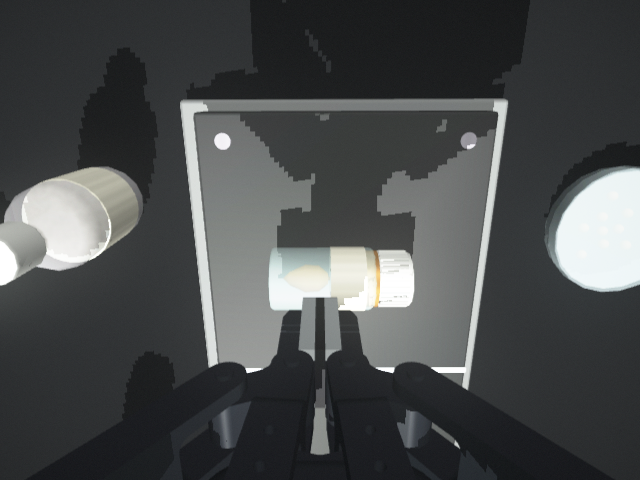

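Call:
jog_arm(
  grip=[0, 0, 0, 0, 0, 0, 0, 0, 0, 0],
  offset=[
    [0.03, 0, 0],
    [0.07, 0, 0],
    [0.1, 0, 0],
    [0.107, 0, 0.005],
    [0.107, 0, 0.018],
    [0.107, 0, 0.03],
    [0.107, 0, 0.038],
    [0.107, 0, 0.043],
    [0.107, 0, 0.047],
    [0.107, 0, 0.047],
  ],
  twist=[0, 0, 0, 0, 0, 0, 0, 0, 0, 0],
)

```text
clock: 10.45
tool_pos: [0.5439, 0.0913, 0.1254]
ee_rot: [0.758, 0.653, 0.003, -0.001]
force: [-0.4, 0.1, 0.0]
width: -0.0001
```

Call:
jog_arm(
  grip=[0, 0, 0],
  offset=[
    [0, 0, 0.002],
    [0, 0, 0.005],
    [0, 0, 0.005],
  ],
  twist=[0, 0, 0],
)

```text
clock: 10.82
tool_pos: [0.544, 0.0913, 0.1247]
ee_rot: [0.758, 0.653, 0.003, -0.001]
force: [1.0, -0.0, -0.1]
width: -0.0004
```

Call:
jog_arm(
  grip=[0, 0],
  offset=[
    [0, 0, 0.002],
    [0, 0, 0.003],
  ],
  twist=[0, 0],
)

```text
clock: 11.08
tool_pos: [0.544, 0.0915, 0.1245]
ee_rot: [0.758, 0.653, 0.003, -0.001]
force: [-0.3, 0.2, 2.9]
width: 0.0003
```

Call:
jog_arm(
  grip=[0, 0, 0, 0, 0, 0, 0, 0, 0, 0, 0, 0],
  offset=[
    [-0.008, 0, 0.0022],
    [-0.026, 0, 0.0021],
    [-0.048, 0, 0.002],
    [-0.072, 0, 0.0019],
    [-0.097, 0, 0.0018],
    [-0.122, 0, 0.0017],
    [-0.147, 0, 0.0016],
    [-0.172, 0, 0.0015],
    [-0.194, 0, 0.0014],
    [-0.21, 0, 0.0012],
    [-0.22, 0, 0.0011],
    [-0.224, 0, 0.001],
  ],
  twist=[0, 0, 0, 0, 0, 0, 0, 0, 0, 0, 0, 0],
)

```text
clock: 12.58
tool_pos: [0.539, 0.058, 0.1245]
ee_rot: [0.758, 0.652, 0.003, -0.0]
force: [-1.1, 0.6, 5.0]
width: -0.0002
```

Call:
jog_arm(
  grip=[0, 0, 0, 0, 0, 0],
  offset=[
    [0, 0, 0],
    [0, 0, -0.004],
    [0, 0, -0.01],
    [0, 0, -0.02],
    [0, 0, -0.04],
    [0, 0, -0.05],
  ],
  twist=[0, 0, 0, 0, 0, 0],
)

```text
clock: 13.32
tool_pos: [0.5392, 0.058, 0.1323]
ee_rot: [0.758, 0.652, 0.003, -0.0]
force: [-0.2, 0.9, -0.0]
width: -0.0002
```

```bash
python3 snap.py 5 wrist;python3 wm.py 5 200,340 275,282,345,350,355,385,395,405
```

```text
13.325 [0.5392 0.058  0.1323] [ 7.578e-01  6.524e-01  3.000e-03 -4.000e-04] [-0.2   0.86 -0.03]
tip X,Y,z mm -35.49486644189759 -10.567155084262641 59.387110827641216
275 rows 339 309 X -19.6 Y -32.1 radius 6.8
282 rows 246 309 X -43.2 Y -28.1 radius 13.8
345 rows 245 310 X -43.0 Y -0.1 radius 14.3
350 rows 245 310 X -43.0 Y 2.1 radius 14.3
355 rows 245 310 X -43.0 Y 4.3 radius 14.3
385 rows 249 306 X -42.9 Y 17.6 radius 12.5
395 rows 338 306 X -20.3 Y 23.3 radius 7.2
405 rows 338 305 X -20.6 Y 27.9 radius 7.4
```

Call:
jog_arm(
  grip=[0, 0, 0, 0, 0, 0, 0, 0, 0, 0, 0],
  offset=[
    [0.03, 0, 0],
    [0.07, 0, 0],
    [0.1, 0, 0],
    [0.11, 0, 0.005],
    [0.11, 0, 0.018],
    [0.11, 0, 0.03],
    [0.11, 0, 0.038],
    [0.11, 0, 0.043],
    [0.11, 0, 0.047],
    [0.11, 0, 0.05],
    [0.11, 0, 0.052],
  ],
  twist=[0, 0, 0, 0, 0, 0, 0, 0, 0, 0, 0],
)

```text
clock: 14.75
tool_pos: [0.5417, 0.0744, 0.1247]
ee_rot: [0.758, 0.652, 0.003, -0.0]
force: [-0.9, 0.4, -0.0]
width: 0.0002
```

Call:
jog_arm(
  grip=[0, 0],
  offset=[
    [0, 0, 0.002],
    [0, 0, 0.003],
  ],
  twist=[0, 0],
)

```text
clock: 15.0
tool_pos: [0.5418, 0.0745, 0.1245]
ee_rot: [0.758, 0.652, 0.003, -0.0]
force: [-1.3, 0.1, 3.5]
width: 0.0001
```

Call:
jog_arm(
  grip=[0, 0, 0, 0, 0, 0, 0, 0, 0, 0, 0, 0],
  offset=[
    [-0.008, 0, 0.002],
    [-0.026, 0, 0.0019],
    [-0.048, 0, 0.0018],
    [-0.072, 0, 0.0016],
    [-0.097, 0, 0.0015],
    [-0.122, 0, 0.0013],
    [-0.147, 0, 0.0012],
    [-0.172, 0, 0.001],
    [-0.194, 0, 0.0009],
    [-0.21, 0, 0.0008],
    [-0.22, 0, 0.0007],
    [-0.224, 0, 0.0006],
  ],
  twist=[0, 0, 0, 0, 0, 0, 0, 0, 0, 0, 0, 0],
)

```text
clock: 16.5
tool_pos: [0.5368, 0.0411, 0.1245]
ee_rot: [0.758, 0.652, 0.003, -0.0]
force: [-0.9, 0.2, 5.3]
width: 0.0
```

Call:
jog_arm(
  grip=[0, 0, 0, 0, 0, 0],
  offset=[
    [0, 0, 0],
    [0, 0, -0.004],
    [0, 0, -0.01],
    [0, 0, -0.02],
    [0, 0, -0.04],
    [0, 0, -0.05],
  ],
  twist=[0, 0, 0, 0, 0, 0],
)

```text
clock: 17.25
tool_pos: [0.5369, 0.0411, 0.1322]
ee_rot: [0.758, 0.652, 0.003, 0.0]
force: [0.4, 0.1, -0.1]
width: -0.0002
```

```bash
python3 snap.py 6 wrist;python3 wm.py 6 200,330 275,282,345,350,355,385,395,405
```

```text
17.25 [0.5369 0.0411 0.1322] [0.7579 0.6524 0.0033 0.    ] [ 0.37  0.14 -0.09]
tip X,Y,z mm -18.38321416173662 -10.207407902008866 59.38375536425701
275 rows 246 315 X -24.7 Y -30.8 radius 15.2
282 rows 246 316 X -24.4 Y -27.7 radius 15.4
345 rows 245 310 X -25.9 Y 0.2 radius 14.3
350 rows 245 310 X -25.9 Y 2.5 radius 14.3
355 rows 245 315 X -24.7 Y 4.7 radius 15.4
385 rows 249 315 X -23.7 Y 18.1 radius 14.5
395 rows 249 314 X -23.9 Y 22.5 radius 14.3
405 rows 308 314 X -8.8 Y 27.9 radius 1.3
```

View pics/wrist6.png

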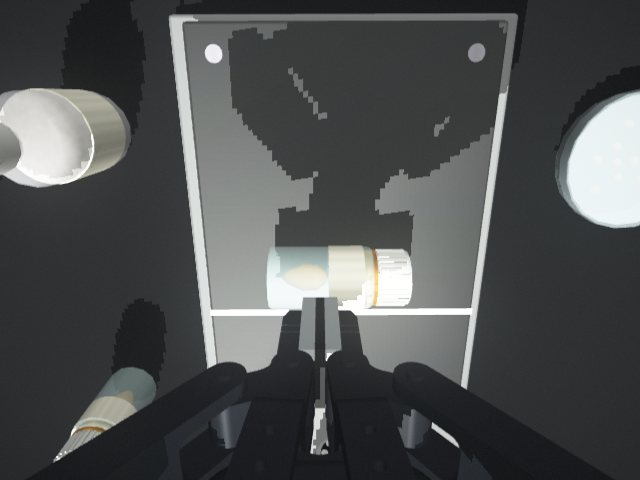

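The line is now visible in the same wrist view, at row ~312 either side of the vial, so I'll measure it relative to the vial.

```bash
cat > ln.py <<'E'
import sys
from h import *
tag=sys.argv[1];v0,v1=map(int,sys.argv[2].split(','))
D=np.load(f"wrist{tag}.npz");im,P,K=D["im"],D["P"],D["K"];g=im.sum(2).astype(float)
mid=np.array([.5448,.02169]);nx=np.array([-.1458,-.9893]);ee=np.array([.9893,-.1458])
for u in map(int,sys.argv[3].split(',')):
    c=g[v0:v1,u];w=np.clip(c-np.median(c)-60,0,None);v=v0+(w*np.arange(len(c))).sum()/w.sum()
    p=onz(P,K,u,v,.024)[:2]-mid;print(u,"row %.2f n %d lineX %.2f Y %.1f"%(v,(w>0).sum(),p@nx*1e3,p@ee*1e3))
E
python3 ln.py 6 303,322 220,235,250,262,425,440,455,465
```

```text
220 row 312.40 n 7 lineX -0.66 Y -60.4
235 row 312.17 n 7 lineX -0.74 Y -52.9
250 row 312.12 n 7 lineX -0.72 Y -45.5
262 row 312.12 n 7 lineX -0.68 Y -39.6
425 row 311.15 n 7 lineX -0.70 Y 41.3
440 row 311.09 n 7 lineX -0.69 Y 48.7
455 row 311.10 n 7 lineX -0.64 Y 56.2
465 row 311.10 n 7 lineX -0.60 Y 61.1
```

Call:
jog_arm(
  grip=[0, 0, 0, 0, 0, 0, 0, 0, 0, 0, 0],
  offset=[
    [0.03, 0, 0],
    [0.07, 0, 0],
    [0.1, 0, 0],
    [0.11, 0, 0.005],
    [0.11, 0, 0.018],
    [0.11, 0, 0.03],
    [0.11, 0, 0.038],
    [0.11, 0, 0.043],
    [0.11, 0, 0.047],
    [0.11, 0, 0.05],
    [0.11, 0, 0.052],
  ],
  twist=[0, 0, 0, 0, 0, 0, 0, 0, 0, 0, 0],
)

```text
clock: 18.68
tool_pos: [0.5395, 0.0574, 0.1247]
ee_rot: [0.758, 0.652, 0.003, 0.0]
force: [-0.3, 0.3, 0.4]
width: 0.0004
```

Call:
jog_arm(
  grip=[0, 0],
  offset=[
    [0, 0, 0.002],
    [0, 0, 0.003],
  ],
  twist=[0, 0],
)

```text
clock: 18.92
tool_pos: [0.5396, 0.0576, 0.1245]
ee_rot: [0.758, 0.652, 0.004, 0.0]
force: [-0.7, 0.8, 3.5]
width: -0.0001
```

Call:
jog_arm(
  grip=[0, 0, 0, 0, 0, 0, 0, 0, 0, 0, 0, 0],
  offset=[
    [-0.008, 0, 0.0019],
    [-0.026, 0, 0.0018],
    [-0.046, 0, 0.0016],
    [-0.069, 0, 0.0014],
    [-0.092, 0, 0.0012],
    [-0.115, 0, 0.001],
    [-0.138, 0, 0.0009],
    [-0.16, 0, 0.0007],
    [-0.178, 0, 0.0006],
    [-0.192, 0, 0.0004],
    [-0.2, 0, 0.0003],
    [-0.204, 0, 0.0002],
  ],
  twist=[0, 0, 0, 0, 0, 0, 0, 0, 0, 0, 0, 0],
)

```text
clock: 20.42
tool_pos: [0.535, 0.0271, 0.1245]
ee_rot: [0.758, 0.652, 0.003, 0.0]
force: [-2.4, -0.7, 5.0]
width: -0.0003
```

Call:
jog_arm(
  grip=[0, 0, 0, 0, 0, 0],
  offset=[
    [0, 0, 0],
    [0, 0, -0.004],
    [0, 0, -0.01],
    [0, 0, -0.02],
    [0, 0, -0.04],
    [0, 0, -0.05],
  ],
  twist=[0, 0, 0, 0, 0, 0],
)

```text
clock: 21.18
tool_pos: [0.5352, 0.0271, 0.1323]
ee_rot: [0.758, 0.652, 0.004, 0.0]
force: [0.4, -0.1, -0.0]
width: -0.0
```

```bash
python3 snap.py 7 wrist;python3 wm.py 7 200,330 275,282,345,350,355,385,395,405; python3 ln.py 7 270,320 220,235,250,262,425,440,455,465
```

```text
21.175 [0.5352 0.0271 0.1323] [7.580e-01 6.523e-01 3.600e-03 4.000e-04] [ 0.42 -0.12 -0.04]
tip X,Y,z mm -4.341433232632677 -9.852091756060894 59.42624944597347
275 rows 249 225 X -30.9 Y -29.7 radius 5.1
282 rows 249 311 X -10.8 Y -27.4 radius 13.6
345 rows 248 310 X -11.1 Y 0.6 radius 13.6
350 rows 248 310 X -11.1 Y 2.8 radius 13.6
355 rows 248 313 X -10.4 Y 5.1 radius 14.3
385 rows 251 308 X -10.7 Y 18.4 radius 12.5
395 rows 251 308 X -10.7 Y 22.9 radius 12.6
405 rows 254 307 X -10.2 Y 27.3 radius 11.7
220 row 286.81 n 7 lineX -0.62 Y -58.8
235 row 286.74 n 8 lineX -0.60 Y -51.6
250 row 286.49 n 8 lineX -0.69 Y -44.3
262 row 286.49 n 8 lineX -0.65 Y -38.5
425 row 285.45 n 8 lineX -0.67 Y 40.5
440 row 285.46 n 8 lineX -0.62 Y 47.8
455 row 285.26 n 8 lineX -0.68 Y 55.1
465 row 285.17 n 7 lineX -0.69 Y 60.0
```

View pics/wrist7.png

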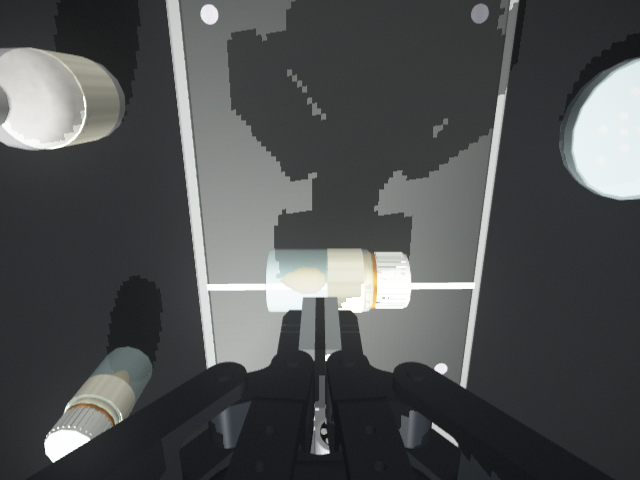

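Call:
jog_arm(
  grip=[0, 0, 0, 0, 0, 0, 0, 0, 0, 0, 0],
  offset=[
    [0.03, 0, 0],
    [0.06, 0, 0],
    [0.075, 0, 0],
    [0.077, 0, 0.005],
    [0.077, 0, 0.018],
    [0.077, 0, 0.03],
    [0.077, 0, 0.038],
    [0.077, 0, 0.043],
    [0.077, 0, 0.047],
    [0.077, 0, 0.05],
    [0.077, 0, 0.052],
  ],
  twist=[0, 0, 0, 0, 0, 0, 0, 0, 0, 0, 0],
)

```text
clock: 22.6
tool_pos: [0.537, 0.0386, 0.1247]
ee_rot: [0.758, 0.652, 0.004, 0.0]
force: [-0.8, -0.1, 1.3]
width: 0.0002
```

Call:
jog_arm(
  grip=[0, 0],
  offset=[
    [0, 0, 0.002],
    [0, 0, 0.003],
  ],
  twist=[0, 0],
)

```text
clock: 22.85
tool_pos: [0.5371, 0.0387, 0.1246]
ee_rot: [0.758, 0.652, 0.004, 0.001]
force: [-0.4, 0.7, 3.9]
width: 0.0003
```

Call:
jog_arm(
  grip=[0, 0, 0, 0, 0, 0, 0, 0, 0, 0, 0, 0],
  offset=[
    [-0.006, 0, 0.0019],
    [-0.018, 0, 0.0018],
    [-0.032, 0, 0.0016],
    [-0.047, 0, 0.0014],
    [-0.063, 0, 0.0013],
    [-0.079, 0, 0.0012],
    [-0.095, 0, 0.001],
    [-0.109, 0, 0.0009],
    [-0.12, 0, 0.0008],
    [-0.128, 0, 0.0007],
    [-0.132, 0, 0.0006],
    [-0.134, 0, 0.0006],
  ],
  twist=[0, 0, 0, 0, 0, 0, 0, 0, 0, 0, 0, 0],
)

```text
clock: 24.35
tool_pos: [0.5341, 0.0187, 0.1246]
ee_rot: [0.758, 0.652, 0.004, 0.001]
force: [-1.4, 0.1, 4.8]
width: -0.0002
```

Call:
jog_arm(
  grip=[0, 0, 0, 0, 0, 0, 0],
  offset=[
    [0, 0, 0],
    [0, 0, -0.003],
    [0, 0, -0.007],
    [0, 0, -0.012],
    [0, 0, -0.022],
    [0, 0, -0.04],
    [0, 0, -0.05],
  ],
  twist=[0, 0, 0, 0, 0, 0, 0],
)

```text
clock: 25.22
tool_pos: [0.5342, 0.0187, 0.1323]
ee_rot: [0.758, 0.652, 0.004, 0.001]
force: [-0.0, 0.4, 0.6]
width: 0.0001
```

```bash
python3 snap.py 8 wrist scene side;python3 wm.py 8 200,330 275,282,345,350,355,385,395,405; python3 ln.py 8 240,290 220,235,250,262,425,440,455,465
python3 - <<'E'
import cv2,numpy as np
a=cv2.imread('pics/scene8.png')[180:300,210:350];b=cv2.imread('pics/side8.png')[200:300,250:390]
a=cv2.resize(a,None,fx=2.8,fy=2.8,interpolation=cv2.INTER_CUBIC);b=cv2.resize(b,None,fx=2.8,fy=2.8,interpolation=cv2.INTER_CUBIC)
c=np.zeros((336,784,3),np.uint8);c[:336,:392]=a;c[:280,392:]=b;cv2.imwrite('pics/c8.png',c)
E
```

```text
25.225 [0.5342 0.0187 0.1323] [7.580e-01 6.522e-01 4.000e-03 7.000e-04] [-0.03  0.36  0.59]
tip X,Y,z mm 4.141947220281297 -9.63771693839813 59.196820911237985
275 rows 258 228 X -19.7 Y -29.4 radius 6.4
282 rows 267 316 X 3.3 Y -27.2 radius 10.9
345 rows 252 310 X -1.7 Y 1.0 radius 12.8
350 rows 252 310 X -1.7 Y 3.2 radius 12.8
355 rows 252 315 X -0.4 Y 5.5 radius 13.9
385 rows 255 312 X -0.3 Y 18.9 radius 12.6
395 rows 255 312 X -0.3 Y 23.4 radius 12.6
405 rows 259 309 X 0.0 Y 27.8 radius 11.1
220 row 270.94 n 7 lineX -0.58 Y -57.7
235 row 270.73 n 8 lineX -0.64 Y -50.6
250 row 270.71 n 8 lineX -0.60 Y -43.4
262 row 270.71 n 8 lineX -0.56 Y -37.7
425 row 269.66 n 8 lineX -0.56 Y 40.2
440 row 269.30 n 8 lineX -0.70 Y 47.4
455 row 269.26 n 8 lineX -0.67 Y 54.6
465 row 269.27 n 8 lineX -0.64 Y 59.4
```

View pics/wrist8.png

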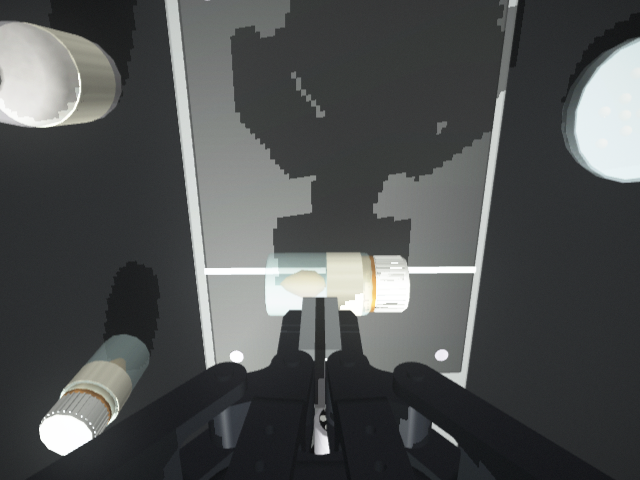

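View pics/c8.png

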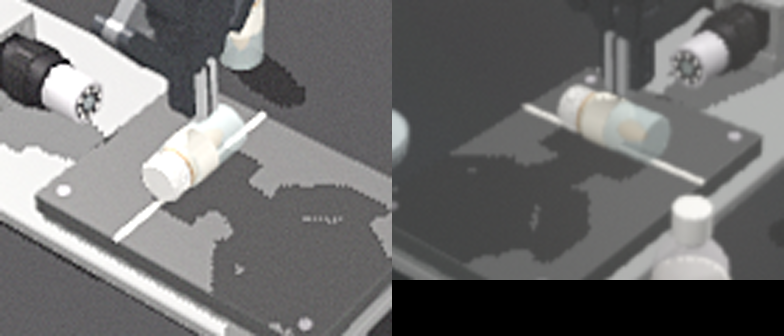

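The vial appears centred on the line. I'll lift clear, place the wrist camera straight above the line so parallax vanishes, and check that independently.

Call:
jog_arm(
  grip=[0, 0, 0, 0, 0, 0, 0],
  offset=[
    [0, 0, -0.15],
    [0, 0, -0.4],
    [-0.1, 0, -0.65],
    [-0.3, 0, -0.8],
    [-0.5, 0, -0.8],
    [-0.53, 0, -0.8],
    [-0.53, 0, -0.8],
  ],
  twist=[0, 0, 0, 0, 0, 0, 0],
)

```text
clock: 26.25
tool_pos: [0.5213, -0.0599, 0.2515]
ee_rot: [0.758, 0.652, 0.004, 0.0]
force: [0.5, 0.6, -0.2]
width: 0.0001
```

```bash
python3 snap.py 9 wrist scene side;python3 -c "
import numpy as np;D=np.load('wrist9.npz');P=D['P'];c=P[:2,3]-[.5448,.02169];print(P[:3,3],c@[-.1458,-.9893],c@[.9893,-.1458])
import cv2
a=cv2.imread('pics/scene9.png')[180:300,210:350];b=cv2.imread('pics/side9.png')[200:300,250:390]
a=cv2.resize(a,None,fx=2.8,fy=2.8,interpolation=cv2.INTER_CUBIC);b=cv2.resize(b,None,fx=2.8,fy=2.8,interpolation=cv2.INTER_CUBIC)
c=np.zeros((336,784,3),np.uint8);c[:336,:392]=a;c[:280,392:]=b;cv2.imwrite('pics/c9.png',c)"
```

```text
26.25 [ 0.5213 -0.0599  0.2515] [7.580e-01 6.522e-01 4.000e-03 2.000e-04] [ 0.54  0.57 -0.22]
[0.53256909 0.02368558 0.3211115 ] -0.00019096339928553426 -0.01239099958804898
```

View pics/wrist9.png

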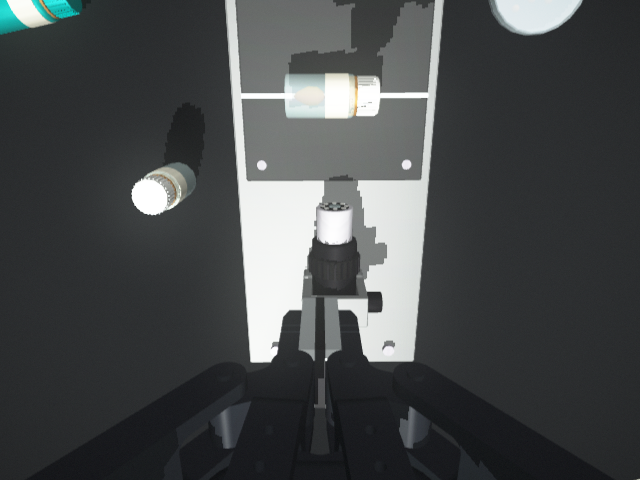

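View pics/c9.png

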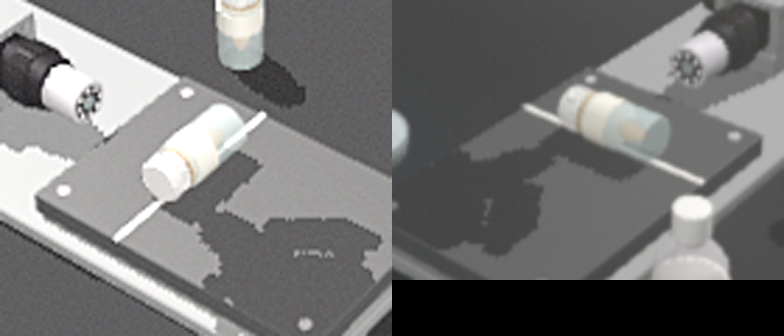

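```bash
python3 wm.py 9 60,135 295,305,318,335,345,362,370;python3 ln.py 9 80,112 250,262,275,390,405,420
```

```text
tip X,Y,z mm 82.622774016743 -10.875813373712404 178.52424168059196
295 rows 74 117 X 0.1 Y -26.8 radius 13.4
305 rows 74 117 X 0.1 Y -20.2 radius 13.4
318 rows 74 117 X 0.1 Y -11.7 radius 13.4
335 rows 73 118 X 0.2 Y -0.4 radius 14.0
345 rows 73 118 X 0.2 Y 6.2 radius 14.1
362 rows 75 116 X 0.2 Y 17.4 radius 12.8
370 rows 75 116 X 0.2 Y 22.7 radius 12.8
250 row 95.50 n 6 lineX -0.27 Y -58.7
262 row 95.50 n 6 lineX -0.23 Y -50.4
275 row 95.50 n 6 lineX -0.20 Y -41.4
390 row 94.99 n 7 lineX -0.23 Y 38.3
405 row 94.83 n 7 lineX -0.29 Y 48.7
420 row 94.81 n 7 lineX -0.26 Y 59.1
```

```bash
python3 -c "
from workcell import r
print(r.job_done())"
```

```text
the job is handed in; nothing more can be done
None
```

The vial is lying at rest along the focus line in front of the lens, and I handed the job in at about 26 s.

I rolled it from the top with the closed fingertip in five slow strokes. The readings I took while pressing were about 3–5 N, with one at 5.3 N at the end of a stroke, slightly over the 5 N quoted for clean rolling. I lifted gently after each stroke and checked the vial's position in the camera before the next one.

**Position check:** with the wrist camera straight above the line and the hand clear, the vial's axis was about 0.4 mm from the line. The view before I lifted away gave about 0.3 mm. I could not measure any angle between the axis and the line.

**Other checks:** the vial showed no movement after release, and the scene and side views agree. I never touched the microscope, and no other lab ware showed any sign of moving in the pictures. One wrist view had some unusable columns where the finger and the line confused the edge detection, so I relied on the later overhead view. None of the checks failed.

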